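Rack the disc-cutter punches by diameter

ROBOT

A 6-joint arm with a two-finger parallel gripper is mounted at the origin on a cart in front of the work surface, level with it; the furniture and walls round the work are solid. World frame = base frame: x ahead of the robot, y to its left, z up, the work surface at z = 0. Lengths are in m, angles in rad, forces in N, time in s.
With the tool pointing down it reaches from about 0.425 to 1.125 m from the base axis. Payload 14.9 kg.
Tool frame: the origin (TCP) lies between the finger pads; the fingertips stand 14 mm ahead of it and the grasp point (between the pads) lies 5 mm behind it; z points along the fingers, y is the line along which they close (so a half turn about z gives the same grasp; the last joint's range is limited). The gripper opens to 91 mm and grips with 3 to 60 N. Pads are 32 mm wide; open, the fingers measure 118 mm over their backs; the gripper's body (76 mm by 178 mm) begins 60 mm behind the grasp point.
Start: joints at [-1.321, 0.379, 1.734, -0, 1.028, -0.033], TCP at [0.195, -0.672, 0.228] pointing down, gripper open.
Joint ranges: [-2.77, 2.77], [-0.74, 2.19], [0, 2.66], [-1.06, 4.2], [0.31, 2.87], [-3.08, 3.08]. Speed limits (rad/s): [1.89, 1.89, 2.39, 3.14, 3.14, 3.14].

INTERFACE

Orientations are given as a 3x3 rotation matrix whose columns are the frame's x, y, z axes.
In Python, from station import get_state, snapshot, close_job, spot_in, cut_out gives the robot as it stands. The module is installed in compiled form; this text tells all that it offers.
- The arm moves only by the tool arm_command, never from a script. Its argument "motion" is a list of rows, each a list of 7 numbers: the turn, a rotation vector about the tool's x, y, z in rad, then the shift along the tool's x, y, z in m, then the finger opening in m, from 0 to 0.0912. In form: [[rx, ry, rz, x, y, z, hand], ...]. A call has 1 to 10 rows; each row is the pose to reach, as a shift and turn from the pose commanded when the call began, along the tool's axes at that moment; what a row does not reach only later rows make up. A row lasts 1/12 s, in which the tool goes at most 41.7 mm and 7.16 degrees, less where a joint would pass 70% of its speed; a pose out of reach is approached as far as the arm can. A call with a gripper value outside its range is refused whole. The fingers move at their own pace and stop on an object; "grip_force" is the grip in N (left out, the last holds). Time passes only in rows, so rows that repeat a pose let the fingers close. It gives the time, the measured TCP pose, the force, the opening and the grip force at its end, in the units of the state.
- get_state(): the state, without advancing time (a new reading comes with each control period).
- snapshot(name): name is "scene" or "top" or "wrist"; returns a dict with "pixels" (384x512x3 uint8, red, green, blue), "fx", "fy", "cx", "cy" (pixels), "origin" and "orientation" of the camera in the world; the wrist camera has in their place "hand_eye" (4x4, takes a point from camera to tool coordinates, whose origin is the TCP and whose axes are the flange's). Camera axes: x right, y down, z forward; pixel columns grow to the right and rows downward; lengths in m; the calibration is good to about 2 mm. A picture is of the moment at which its call begins: read the wrist's pose just before it. There is no depth.
- close_job(): hands the job in; it is judged then, once.
Trained networks look in a picture, given as the dict that the camera call returned (one of the last four; its "shot" number tells which), for a name from the list of things; names that differ only in an ending like _2 or _b are one class to them, and where a whole thing is asked for, a point or a joint stands for the part that bears it (a point fixed in the world has none). Each returns a list of dicts, best first, with "p" (0 to 1); they miss things now and then, are a little off and sometimes report something else, mostly with a low value. They report only what shows in the picture. A call takes as long as a camera call. They do not tell look-alikes from the thing itself.
- spot_in(picture, query): "at" ([x, y, z] in m, in world coordinates, good to about 4 mm: the middle of the surface that is visible of it).
- cut_out(picture, query): "mask" (384x512 bool, what is visible of it).
The state is a dict: "t": time; "joint_pos": joint angles; "joint_vel": joint speeds; "joint_efforts": joint torques, N m; "position": TCP position; "orientation": TCP orientation; "ft_force": force on the tool from outside, world axes, zero at the start; "moment": the same for the moment, N m; "finger_gap": finger opening in m; "grip_force": force on a finger pad.
Only numpy, scipy, OpenCV 4.12 (cv2) and the standard library are available. Lean on these libraries where they do the work, as an engineer would, in place of code of your own. Each camera call takes 0.05 s, during which the arm holds its last target. There are 200 camera calls.

TASK

Put the four steel disc-cutter punches away on the wooden rack in order of diameter: the thinnest on the pad beside the brass stud, then thicker and thicker along the row to the thickest on the far end pad. Stand each one upright in the middle of its own pad and leave them all standing there, let go.

Things in the scene. Friction and masses are not known exactly. Their poses are not given: they have to be found in the camera images.
- punch_14_center (a point): the thinnest of four loose disc-cutter punches: a plain bright steel cylinder, 14 mm in diameter and 46 mm tall, standing upright on the bench at the start. This point is its centre, on its axis half-way up (23 mm above its foot); z points up its axis.
- punch_22_center (a point): the second thinnest of four loose disc-cutter punches: a plain bright steel cylinder, 22 mm in diameter and 46 mm tall, standing upright on the bench at the start. This point is its centre, on its axis half-way up (23 mm above its foot); z points up its axis.
- punch_30_center (a point): the second thickest of four loose disc-cutter punches: a plain bright steel cylinder, 30 mm in diameter and 46 mm tall, standing upright on the bench at the start. This point is its centre, on its axis half-way up (23 mm above its foot); z points up its axis.
- punch_40_center (a point): the thickest of four loose disc-cutter punches: a plain bright steel cylinder, 40 mm in diameter and 46 mm tall, standing upright on the bench at the start. This point is its centre, on its axis half-way up (23 mm above its foot); z points up its axis.
- pad_a: one of the four round black rubber pads (60 mm across, 3 mm thick) in a straight row, 78 mm apart, on the dark wooden rack board (90 x 370 mm, 12 mm high, fixed to the bench): an end pad, pad_b is next to it. Origin at the centre of the pad's underside, on the board, so its top is 3 mm above the origin and 15 mm above the bench; x lies across the row, y along the row, z up.
- pad_b: one of the four round black rubber pads (60 mm across, 3 mm thick) in a straight row, 78 mm apart, on the dark wooden rack board (90 x 370 mm, 12 mm high, fixed to the bench): between pad_a and pad_c. Origin at the centre of the pad's underside, on the board, so its top is 3 mm above the origin and 15 mm above the bench; x lies across the row, y along the row, z up.
- pad_c: one of the four round black rubber pads (60 mm across, 3 mm thick) in a straight row, 78 mm apart, on the dark wooden rack board (90 x 370 mm, 12 mm high, fixed to the bench): between pad_b and pad_d. Origin at the centre of the pad's underside, on the board, so its top is 3 mm above the origin and 15 mm above the bench; x lies across the row, y along the row, z up.
- pad_d: one of the four round black rubber pads (60 mm across, 3 mm thick) in a straight row, 78 mm apart, on the dark wooden rack board (90 x 370 mm, 12 mm high, fixed to the bench): the other end pad, next to pad_c. Origin at the centre of the pad's underside, on the board, so its top is 3 mm above the origin and 15 mm above the bench; x lies across the row, y along the row, z up.
- stud: small round-topped brass stud, 15 mm across and 9 mm high, fixed on the board at one end of the row, 49 mm beyond the centre of the end pad (pad_a or pad_d, it varies); the other end of the board has only a flat dark screw head. Origin at the centre of its underside, on the board. It marks the end of the row for the thinnest punch.
Not all that is in view belongs to the job. Leave any purple look-alike of the part that bears punch_40_center alone.

How it is judged:
At the end, for the whole second after the job is handed in: Each punch stands upright (within 0.1 rad) and at rest on its own pad, its axis within 12 mm of the pad's centre, in order of diameter along the row (14, 22, 30, 40 mm) starting from the pad beside the brass stud (((horizontal distance between stud and pad_a below 0.1 m and horizontal distance between punch_14_center and pad_a below 0.012 m and horizontal distance between punch_22_center and pad_b below 0.012 m and horizontal distance between punch_30_center and pad_c below 0.012 m and horizontal distance between punch_40_center and pad_d below 0.012 m) or (horizontal distance between stud and pad_d below 0.1 m and horizontal distance between punch_14_center and pad_d below 0.012 m and horizontal distance between punch_22_center and pad_c below 0.012 m and horizontal distance between punch_30_center and pad_b below 0.012 m and horizontal distance between punch_40_center and pad_a below 0.012 m)) and height (world z) of punch_14_center between 0.034 and 0.042 m and angle between each of punch_14_center, punch_22_center, punch_30_center, punch_40_center's own z axis and vertical below 0.1 rad and linear speed of each of punch_14, punch_22, punch_30, punch_40 below 0.02 m/s and height (world z) of punch_22_center between 0.034 and 0.042 m and height (world z) of punch_30_center between 0.034 and 0.042 m and height (world z) of punch_40_center between 0.034 and 0.042 m); the robot touches nothing.
It also fails if it takes over 90 s, if anything falls off the work surface, if the arm or the gripper's body presses on something with over 40 N, if the wrist force passes 120 N, or if a joint passes its speed limit or range.

## Working session

There is one attempt and no reset: what is moved stays moved. The work goes in short steps, Python scripts to look and compute and a tool call to move; the robot and the scene stay as the last step left them, time stands still between calls to the robot, and variables do not carry over. Pictures are saved under pics/ and viewed, at most 14 in all, crops included, and the job is handed in when it is done.

Besides the shell and the picture viewer there is one more tool, called as a command line: name --pt "numbers of a row" for each row, then --argument value for the rest. arm_command: Moves the arm, as the interface text tells. Its arguments: {"type":"object","properties":{"motion":{"type":"array","items":{"type":"array","items":{"type":"number"}}},"grip_force":{"type":"number"}},"required":["motion"]}

```bash
mkdir -p pics; cat > h.py <<'E'
import numpy as np, cv2
from station import *
def save(s,n,crop=None,k=1):
    im=s["pixels"][:,:,::-1]
    if crop: a,b,c,d=crop; im=im[b:d,a:c]
    cv2.imwrite("pics/"+n,cv2.resize(im,None,fx=k,fy=k,interpolation=cv2.INTER_CUBIC))
def ray(s,u,v,z):
    R=np.array(s["orientation"]);o=np.array(s["origin"])
    d=R@np.array([(u-s["cx"])/s["fx"],(v-s["cy"])/s["fy"],1]);return o+d*(z-o[2])/d[2]
def proj(s,p):
    c=np.array(s["orientation"]).T@(np.array(p)-s["origin"]);return np.array([s["fx"]*c[0]/c[2]+s["cx"],s["fy"]*c[1]/c[2]+s["cy"]])
E
python3 - <<'E'
from h import *
st=get_state();print(st["position"],st["orientation"],st["t"])
for n in ("top","scene"):
    s=snapshot(n);save(s,n+"0.png",k=1.5);print(n,s["origin"],np.round(s["orientation"],3).tolist(),s["fx"],s["shot"])
    for q in ("punch_14_center","pad_a","stud","punch_40_center"):
        for d in spot_in(s,q): print(q,np.round(d["at"],3),round(d["p"],2),proj(s,d["at"]).round())
E
```

```text
[ 0.19524712 -0.67181001  0.22727564] [[ 9.60256300e-01  2.79119594e-01 -3.00158356e-04]
 [ 2.79119756e-01 -9.60255706e-01  1.06785599e-03]
 [ 9.83075600e-06 -1.10919557e-03 -9.99999385e-01]] 0.0
top [0.36078149 0.06026139 1.07074205] [[-0.003, -0.988, 0.156], [-0.999, -0.002, -0.035], [0.034, -0.156, -0.987]] 407.9148399762098 1
pad_a [ 0.615 -0.119  0.018] 0.77 [313. 161.]
pad_a [0.612 0.037 0.012] 0.75 [254. 163.]
pad_a [0.609 0.114 0.012] 0.65 [225. 163.]
pad_a [ 0.61  -0.042  0.016] 0.59 [284. 163.]
punch_40_center [0.442 0.385 0.046] 0.83 [114. 225.]
punch_40_center [0.336 0.288 0.044] 0.71 [153. 268.]
punch_40_center [0.426 0.287 0.044] 0.66 [154. 232.]
scene [-0.24041547 -0.84607815  0.58623619] [[0.763, -0.267, 0.588], [-0.646, -0.313, 0.696], [-0.002, -0.911, -0.412]] 489.88989971969266 2
pad_a [ 0.617 -0.122  0.015] 0.64 [329. 217.]
pad_a [ 0.613 -0.047  0.016] 0.58 [307. 207.]
pad_a [0.606 0.107 0.015] 0.47 [266. 190.]
pad_a [0.61  0.031 0.015] 0.42 [286. 198.]
punch_40_center [0.327 0.278 0.033] 0.8 [149. 191.]
punch_40_center [0.43  0.376 0.03 ] 0.7 [163. 173.]
punch_40_center [0.416 0.277 0.028] 0.51 [177. 185.]
punch_40_center [0.429 0.068 0.027] 0.38 [225. 209.]
```

View pics/top0.png

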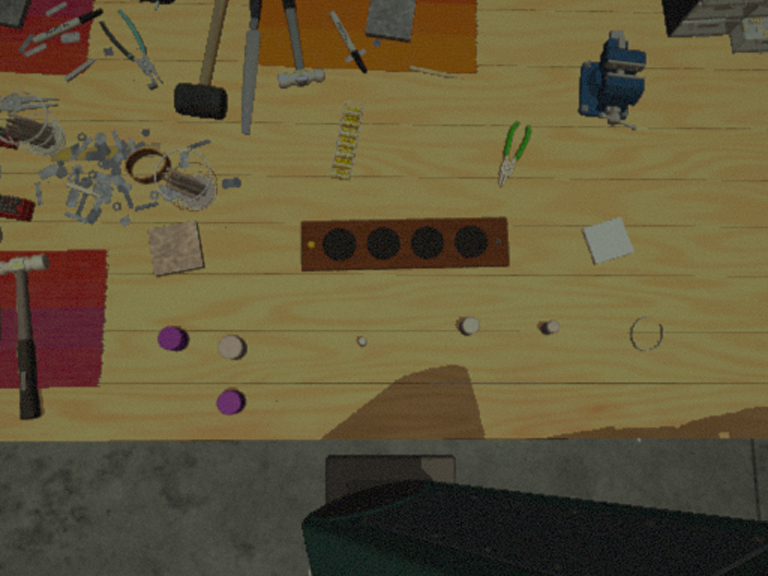

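View pics/scene0.png

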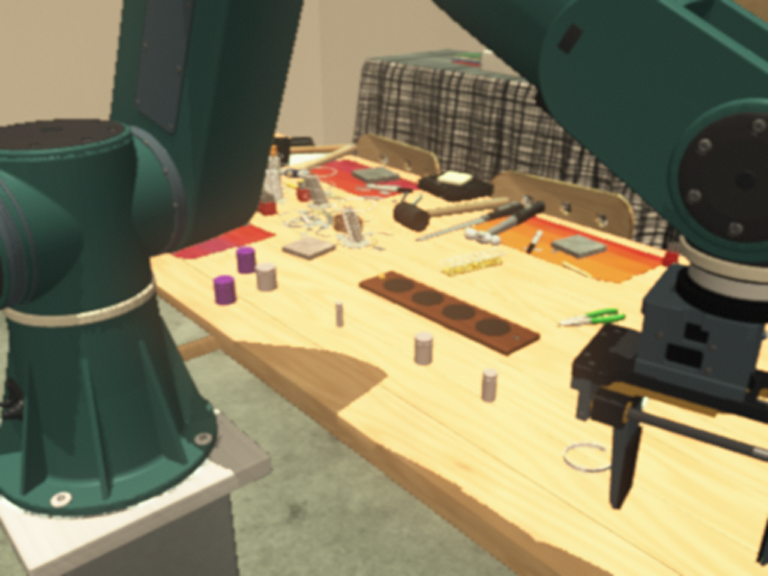

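Top view (768x576 pixels): the stud is at (311,244), so the thinnest punch goes on the leftmost (+y) pad; the pads are at x≈340, 383, 427 and 471. 

Candidates for the punches:
- **40 mm:** steel at (231,347). The purple look-alikes at (172,338) and (230,402) must be left alone.
- **14 mm:** (362,341).
- **30 mm:** (469,325).
- **22 mm:** (549,327).
- **Not a punch:** the ring at (646,333).

```bash
python3 - <<'E'
from h import *
s=snapshot("top");save(s,"crop.png",(100,130,400,280),2.6)
for q in ("punch_14_center","punch_22_center","punch_30_center","punch_40_center","pad_a","stud"):
    for d in cut_out(s,q):
        m=d["mask"];v,u=np.nonzero(m);z=.023 if q[1]=="u" else .015
        print(q,round(d["p"],2),m.sum(),(u.mean().round(1),v.mean().round(1)),(u.min(),u.max(),v.min(),v.max()),ray(s,u.mean(),v.mean(),z).round(4))
# own check: expected px of guessed spots
for n,u,v in (("40",231,347),("14",362,341),("30",469,325),("22",549,327)): print(n,ray(s,u/1.5,v/1.5,.03).round(3))
print("stud",ray(s,311/1.5,244/1.5,.018).round(3))
w=snapshot("wrist");print(np.round(w["hand_eye"],4).tolist(),w["fx"],w["cx"],w["cy"])
E
```

```text
punch_22_center 0.57 89 (np.float64(366.6), np.float64(217.9)) (np.int64(361), np.int64(372), np.int64(214), np.int64(222)) [ 0.4629 -0.2553  0.023 ]
punch_30_center 0.42 149 (np.float64(312.6), np.float64(216.7)) (np.int64(306), np.int64(319), np.int64(210), np.int64(223)) [ 0.4658 -0.1142  0.023 ]
punch_40_center 0.58 271 (np.float64(114.9), np.float64(225.3)) (np.int64(105), np.int64(125), np.int64(217), np.int64(233)) [0.4437 0.3911 0.023 ]
punch_40_center 0.56 265 (np.float64(153.7), np.float64(267.5)) (np.int64(145), np.int64(163), np.int64(260), np.int64(276)) [0.3378 0.2893 0.023 ]
punch_40_center 0.54 241 (np.float64(155.1), np.float64(231.5)) (np.int64(146), np.int64(164), np.int64(224), np.int64(239)) [0.4279 0.2893 0.023 ]
pad_a 0.95 350 (np.float64(314.1), np.float64(160.7)) (np.int64(304), np.int64(324), np.int64(150), np.int64(171)) [ 0.6168 -0.1231  0.015 ]
pad_a 0.91 327 (np.float64(284.6), np.float64(161.4)) (np.int64(275), np.int64(294), np.int64(152), np.int64(171)) [ 0.6144 -0.0442  0.015 ]
pad_a 0.86 370 (np.float64(225.7), np.float64(162.5)) (np.int64(215), np.int64(237), np.int64(152), np.int64(173)) [0.6104 0.1122 0.015 ]
pad_a 0.82 385 (np.float64(255.2), np.float64(161.5)) (np.int64(244), np.int64(266), np.int64(151), np.int64(172)) [0.6136 0.0343 0.015 ]
40 [0.428 0.29  0.03 ]
14 [0.438 0.07  0.03 ]
30 [ 0.465 -0.113  0.03 ]
22 [ 0.462 -0.252  0.03 ]
stud [0.609 0.16  0.018]
[[-0.0005, -0.9625, -0.2712, 0.0756], [1.0, -0.0004, -0.0004, -0.0008], [0.0003, -0.2712, 0.9625, -0.1571], [0.0, 0.0, 0.0, 1.0]] 304.8940655037403 257.5951778488067 190.4942576693108
```

View pics/crop.png

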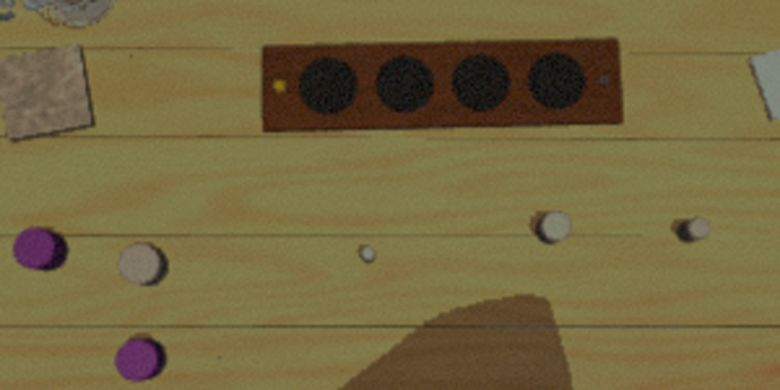

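The crop confirms the steel 40 mm punch between the two purple ones. Pad spacing measures 78–79 mm, as given. I'll move above the 22 mm punch, closing across the row.

arm_command --pt "0 0 -0.12 0.03 -0.026 0 0.06" --pt "0 0 -0.24 0.06 -0.052 0 0.06" --pt "0 0 -0.36 0.09 -0.079 0 0.06" --pt "0 0 -0.48 0.12 -0.105 0 0.06" --pt "0 0 -0.6 0.15 -0.132 0 0.06" --pt "0 0 -0.72 0.18 -0.158 0 0.06" --pt "0 0 -0.84 0.21 -0.184 0 0.06" --pt "0 0 -0.96 0.24 -0.21 0 0.06" --pt "0 0 -1.08 0.27 -0.237 0 0.06" --pt "0 0 -1.2 0.3 -0.264 0 0.06" --grip_force 20

```text
t: 1.73
position: [0.4104, -0.3333, 0.2282]
orientation: [[0.082, 0.997, 0.0], [0.997, -0.082, -0.0], [-0.0, 0.0, -1.0]]
ft_force: [0.3, -0.5, -0.4]
finger_gap: 0.0592
grip_force: 0.0
```

```bash
cat >> h.py <<'E'
def togo(p,yaw=np.pi/2):
    st=get_state();R=np.array(st["orientation"]);d=np.array(p)-st["position"]
    print("t",round(st["t"],2),"pos",np.round(st["position"],4),"gap",round(st["finger_gap"],4),"F",np.round(st["ft_force"],1))
    c,s=np.cos(yaw),np.sin(yaw);G=np.array([[c,s,0],[s,-c,0],[0,0,-1]])
    print("turn",np.round(cv2.Rodrigues(R.T@G)[0].ravel(),4),"shift",np.round(R.T@d,4))
E
python3 -c "
from h import *
togo([.462,-.254,.2])"
```

```text
t 1.73 pos [ 0.4104 -0.3333  0.2282] gap 0.0592 F [ 0.3 -0.5 -0.4]
turn [ 0.0004  0.0004 -0.0823] shift [0.0833 0.0449 0.0282]
```

arm_command --pt "0 0 -0.041 0.042 0.0225 0.014 0.06" --pt "0 0 -0.0823 0.0833 0.0449 0.028 0.06" --pt "0 0 -0.0823 0.0833 0.0449 0.028 0.06" --pt "0 0 -0.0823 0.0833 0.0449 0.028 0.06" --pt "0 0 -0.0823 0.0833 0.0449 0.028 0.06"

```text
t: 2.15
position: [0.4621, -0.2554, 0.1999]
orientation: [[0.004, 1.0, -0.0], [1.0, -0.004, 0.0], [0.0, -0.0, -1.0]]
ft_force: [-0.9, -0.2, -0.3]
finger_gap: 0.0598
grip_force: 0.0
```

```bash
cat >> h.py <<'E'
def wrist():
    st=get_state();w=snapshot("wrist");H=np.array(w["hand_eye"]);R=np.array(st["orientation"])
    w["orientation"]=R@H[:3,:3];w["origin"]=R@H[:3,3]+st["position"];return w
def masks(w,q,z):
    for d in cut_out(w,q):
        m=d["mask"];v,u=np.nonzero(m)
        print(q,round(d["p"],2),m.sum(),(u.min(),u.max(),v.min(),v.max()),ray(w,u.mean(),v.mean(),z).round(4))
E
python3 -c "
from h import *
togo([.462,-.254,.2]);w=wrist();save(w,'w22.png');masks(w,'punch_22_center',.023)
print(proj(w,[.463,-.255,.046]),proj(w,[.463,-.255,0]))"
```

```text
t 2.15 pos [ 0.4621 -0.2554  0.1999] gap 0.0598 F [-0.9 -0.2 -0.3]
turn [-0.0003 -0.     -0.0039] shift [ 0.0014 -0.0001 -0.0001]
punch_22_center 0.76 445 (np.int64(246), np.int64(265), np.int64(160), np.int64(186)) [ 0.4584 -0.2523  0.023 ]
[259.73575892 180.62833569] [259.48165431 171.39777581]
```

View pics/w22.png

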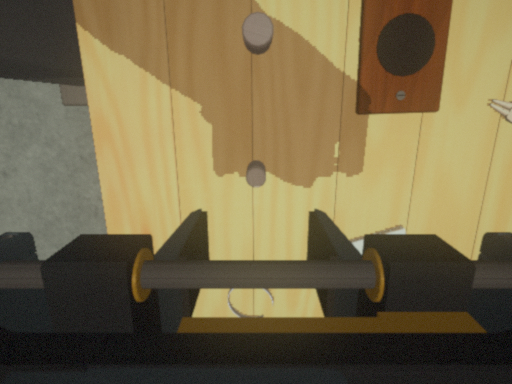

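The wrist view shows the 22 mm punch at (256,172) and the 30 mm at (257,32). It agrees with the top view to 4 mm, so I'll use the mean.

arm_command --pt "0 0 -0.004 0.002 -0.002 0.03 0.06" --pt "0 0 -0.004 0.002 -0.002 0.06 0.06" --pt "0 0 -0.004 0.002 -0.002 0.09 0.06" --pt "0 0 -0.004 0.002 -0.002 0.12 0.06" --pt "0 0 -0.004 0.002 -0.002 0.145 0.06" --pt "0 0 -0.004 0.002 -0.002 0.165 0.06" --pt "0 0 -0.004 0.002 -0.002 0.174 0.06" --pt "0 0 -0.004 0.002 -0.002 0.174 0.06" --pt "0 0 -0.004 0.002 -0.002 0.174 0.04" --pt "0 0 -0.004 0.002 -0.002 0.174 0.02" --grip_force 30

```text
t: 3.08
position: [0.4604, -0.2548, 0.0272]
orientation: [[0.002, 1.0, 0.002], [1.0, -0.002, -0.001], [-0.001, 0.002, -1.0]]
ft_force: [1.2, -0.0, 1.2]
finger_gap: 0.0496
grip_force: 0.0
```

arm_command --pt "0 0 0 0 0 0 0.01" --pt "0 0 0 0 0 0 0.01" --pt "0 0 0 0 0 0 0.01" --pt "0 0 0 0 0 0 0.01" --pt "0 0 0 0 0 0 0.01" --pt "0 0 0 0 0 0 0.01"

```text
t: 3.58
position: [0.46, -0.254, 0.0264]
orientation: [[0.002, 1.0, 0.0], [1.0, -0.002, -0.0], [-0.0, 0.0, -1.0]]
ft_force: [-2.3, -0.3, 7.0]
finger_gap: 0.0211
grip_force: 30.0
```

```bash
python3 -c "
from h import *
togo([.6137,.0344,.12])"
```

```text
t 3.58 pos [ 0.46   -0.254   0.0264] gap 0.0211 F [-2.3 -0.3  7. ]
turn [ 0.0004  0.0002 -0.0016] shift [ 0.2887  0.1532 -0.0937]
```

arm_command --pt "0 0 0 0 0 -0.02 0.01" --pt "0 0 0 0 0 -0.055 0.01" --pt "0 0 0 0.02 0.01 -0.094 0.01" --pt "0 0 0 0.055 0.029 -0.12 0.01" --pt "0 0 0 0.091 0.048 -0.12 0.01" --pt "0 0 0 0.127 0.067 -0.12 0.01" --pt "0 0 0 0.163 0.086 -0.12 0.01" --pt "0 0 0 0.185 0.13 -0.12 0.01" --pt "0 0 0 0.19 0.153 -0.12 0.01" --pt "0 0 0 0.19 0.153 -0.12 0.01"

```text
t: 4.42
position: [0.6181, -0.0618, 0.1467]
orientation: [[-0.001, 1.0, 0.004], [1.0, 0.001, -0.0], [-0.0, 0.004, -1.0]]
ft_force: [-0.4, 0.5, -0.2]
finger_gap: 0.0216
grip_force: 30.0
```

```bash
python3 -c "
from h import *
togo([.6137,.0344,.12]);w=wrist();save(w,'wp.png');masks(w,'pad_a',.0135);masks(w,'stud',.016)"
```

```text
t 4.42 pos [ 0.6181 -0.0618  0.1467] gap 0.0216 F [-0.4  0.5 -0.2]
turn [0.0036 0.0002 0.001 ] shift [ 0.0962 -0.0044  0.0266]
pad_a 0.88 2833 (np.int64(221), np.int64(281), np.int64(135), np.int64(194)) [ 0.6109 -0.0407  0.0135]
pad_a 0.67 940 (np.int64(215), np.int64(276), np.int64(0), np.int64(20)) [0.6066 0.094  0.0135]
pad_a 0.56 3742 (np.int64(215), np.int64(281), np.int64(44), np.int64(114)) [0.609  0.0372 0.0135]
pad_a 0.46 1737 (np.int64(237), np.int64(278), np.int64(210), np.int64(259)) [ 0.6173 -0.1167  0.0135]
stud 0.65 1692 (np.int64(238), np.int64(278), np.int64(211), np.int64(259)) [ 0.6176 -0.1154  0.016 ]
```

View pics/wp.png

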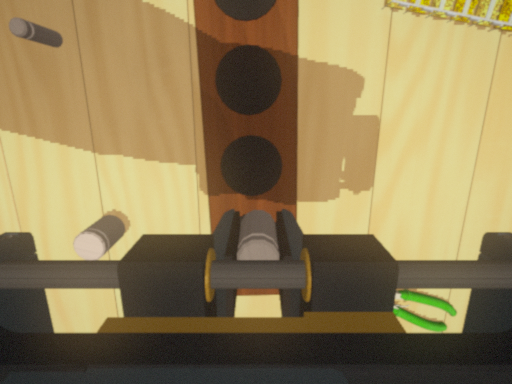

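The wrist view shows the pads at (251,165) and (248,80), with the punch held upright. Pads agree with the top view to 4 mm, so I'm taking the mean row.

arm_command --pt "0 0 0 0.03 -0.002 0 0.01" --pt "0 0 0 0.06 -0.005 0.01 0.01" --pt "0 0 0 0.09 -0.007 0.03 0.01" --pt "0 0 0 0.098 -0.007 0.055 0.01" --pt "0 0 0 0.098 -0.007 0.075 0.01" --pt "0 0 0 0.098 -0.007 0.088 0.01" --pt "0 0 0 0.098 -0.007 0.095 0.01" --pt "0 0 0 0.098 -0.007 0.1 0.01" --pt "0 0 0 0.098 -0.007 0.1 0.01" --pt "0 0 0 0.098 -0.007 0.1 0.01"

```text
t: 5.4
position: [0.6067, 0.0333, 0.0466]
orientation: [[0.002, 1.0, 0.001], [1.0, -0.002, 0.0], [0.0, 0.001, -1.0]]
ft_force: [0.1, -0.1, -1.4]
finger_gap: 0.0214
grip_force: 30.0
```

arm_command --pt "0 0 0 0.002 0.0045 0 0.01" --pt "0 0 0 0.002 0.0045 0.002 0.01" --pt "0 0 0 0.002 0.0045 0.0035 0.01" --pt "0 0 0 0.002 0.0045 0.0045 0.01" --pt "0 0 0 0.002 0.0045 0.005 0.01" --pt "0 0 0 0.002 0.0045 0.005 0.01" --pt "0 0 0 0.002 0.0045 0.005 0.01"

```text
t: 5.98
position: [0.611, 0.0358, 0.0414]
orientation: [[0.002, 1.0, 0.0], [1.0, -0.002, 0.0], [0.0, 0.0, -1.0]]
ft_force: [-1.5, 0.6, 5.5]
finger_gap: 0.0213
grip_force: 30.0
```

arm_command --pt "0 0 0 0 0 0 0.03" --pt "0 0 0 0 0 0 0.045" --pt "0 0 0 0 0 0 0.06" --pt "0 0 0 0 0 0 0.06" --pt "0 0 0 0 0 -0.02 0.06" --pt "0 0 0 0 0 -0.05 0.06" --pt "0 0 0 0 0 -0.085 0.06" --pt "0 0 0 0 0 -0.12 0.06" --pt "0 0 0 -0.03 -0.03 -0.14 0.06" --pt "0 0 0 -0.06 -0.06 -0.14 0.06"

```text
t: 6.82
position: [0.5569, -0.02, 0.1847]
orientation: [[-0.001, 1.0, 0.007], [1.0, 0.001, -0.0], [-0.0, 0.007, -1.0]]
ft_force: [1.2, -0.0, 0.3]
finger_gap: 0.0599
grip_force: 0.0
```

```bash
python3 -c "
from h import *
togo([.464,-.113,.1])"
```

```text
t 6.82 pos [ 0.5569 -0.02    0.1847] gap 0.0599 F [ 1.2 -0.   0.3]
turn [0.0066 0.0005 0.0006] shift [-0.0929 -0.0936  0.0841]
```

arm_command --pt "0 0 0 -0.025 -0.025 0 0.07" --pt "0 0 0 -0.05 -0.05 0 0.07" --pt "0 0 0 -0.075 -0.075 0 0.07" --pt "0 0 0 -0.09 -0.09 0 0.07" --pt "0 0 0 -0.09 -0.09 0 0.07" --pt "0 0 0 -0.09 -0.09 0 0.07" --pt "0 0 0 -0.09 -0.09 0 0.07"

```text
t: 7.4
position: [0.465, -0.1099, 0.1809]
orientation: [[0.002, 1.0, 0.001], [1.0, -0.002, -0.0], [-0.0, 0.001, -1.0]]
ft_force: [0.5, -0.8, 0.4]
finger_gap: 0.0705
grip_force: 0.0
```

```bash
python3 -c "
from h import *
w=wrist();masks(w,'punch_30_center',.023);save(w,'w30.png');togo([.4637,-.1125,.026])"
```

```text
punch_30_center 0.58 851 (np.int64(240), np.int64(269), np.int64(164), np.int64(200)) [ 0.4609 -0.1124  0.023 ]
t 7.5 pos [ 0.4652 -0.1095  0.1807] gap 0.0699 F [-0.6  0.4 -0. ]
turn [ 0.0003  0.     -0.0009] shift [-0.003  -0.0016  0.1547]
```

View pics/w30.png

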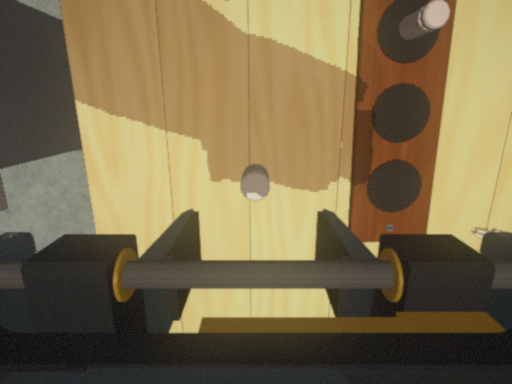

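The 30 mm punch is at (255,182), midway between the fingers. The 22 mm stands on its pad near (415,28).

arm_command --pt "0 0 0 -0.0035 -0.002 0.03 0.07" --pt "0 0 0 -0.0035 -0.002 0.06 0.07" --pt "0 0 0 -0.0035 -0.002 0.09 0.07" --pt "0 0 0 -0.0035 -0.002 0.12 0.07" --pt "0 0 0 -0.0035 -0.002 0.14 0.07" --pt "0 0 0 -0.0035 -0.002 0.15 0.07" --pt "0 0 0 -0.0035 -0.002 0.155 0.07" --pt "0 0 0 -0.0035 -0.002 0.155 0.06" --pt "0 0 0 -0.0035 -0.002 0.155 0.04" --pt "0 0 0 -0.0035 -0.002 0.155 0.02"

```text
t: 8.33
position: [0.4634, -0.1137, 0.0268]
orientation: [[0.001, 1.0, 0.002], [1.0, -0.001, -0.001], [-0.001, 0.002, -1.0]]
ft_force: [0.8, -0.1, 0.8]
finger_gap: 0.053
grip_force: 0.0
```

arm_command --pt "0 0 0 0 0 0 0.015" --pt "0 0 0 0 0 0 0.015" --pt "0 0 0 0 0 0 0.015" --pt "0 0 0 0 0 0 0.015" --pt "0 0 0 0 0 0 0.015" --pt "0 0 0 0 0 0 0.015"

```text
t: 8.83
position: [0.4627, -0.1136, 0.0261]
orientation: [[0.002, 1.0, 0.0], [1.0, -0.002, -0.0], [-0.0, 0.0, -1.0]]
ft_force: [-3.0, 0.4, 9.3]
finger_gap: 0.0299
grip_force: 30.0
```

```bash
python3 -c "
from h import *
togo([.6134,-.0425,.0414])"
```

```text
t 8.83 pos [ 0.4627 -0.1136  0.0261] gap 0.0299 F [-3.   0.4  9.3]
turn [ 0.0005  0.0001 -0.0018] shift [ 0.0714  0.1506 -0.0152]
```

arm_command --pt "0 0 0 0 0 -0.02 0.015" --pt "0 0 0 0 0.005 -0.055 0.015" --pt "0 0 0 0.01 0.035 -0.085 0.015" --pt "0 0 0 0.025 0.07 -0.085 0.015" --pt "0 0 0 0.045 0.105 -0.085 0.015" --pt "0 0 0 0.065 0.14 -0.085 0.015" --pt "0 0 0 0.0714 0.1506 -0.075 0.015" --pt "0 0 0 0.0714 0.1506 -0.05 0.015" --pt "0 0 0 0.0714 0.1506 -0.03 0.015" --pt "0 0 0 0.0714 0.1506 -0.022 0.015"

```text
t: 9.67
position: [0.6116, -0.0419, 0.045]
orientation: [[0.001, 1.0, -0.003], [1.0, -0.001, 0.0], [0.0, -0.003, -1.0]]
ft_force: [-1.4, 0.3, -2.4]
finger_gap: 0.0295
grip_force: 30.0
```

arm_command --pt "0 0 0 0 0 0 0.015" --pt "0 0 0 0 0 0 0.015" --pt "0 0 0 0 0 0 0.015"

```text
t: 9.92
position: [0.6137, -0.0426, 0.0488]
orientation: [[0.002, 1.0, 0.001], [1.0, -0.002, -0.0], [-0.0, 0.001, -1.0]]
ft_force: [0.3, -1.0, -1.1]
finger_gap: 0.0295
grip_force: 30.0
```

arm_command --pt "0 0 0 0 0 0.003 0.015" --pt "0 0 0 0 0 0.005 0.015" --pt "0 0 0 0 0 0.0065 0.015" --pt "0 0 0 0 0 0.0075 0.015" --pt "0 0 0 0 0 0.0075 0.015" --pt "0 0 0 0 0 0.0075 0.015"

```text
t: 10.42
position: [0.6134, -0.0425, 0.0411]
orientation: [[0.002, 1.0, 0.0], [1.0, -0.002, -0.0], [-0.0, 0.0, -1.0]]
ft_force: [-5.4, -0.4, 12.6]
finger_gap: 0.0295
grip_force: 30.0
```

arm_command --pt "0 0 0 0 0 0 0.035" --pt "0 0 0 0 0 0 0.05" --pt "0 0 0 0 0 0 0.07" --pt "0 0 0 0 0 0 0.07" --pt "0 0 0 0 0 -0.02 0.07" --pt "0 0 0 0 0 -0.05 0.07" --pt "0 0 0 0 0 -0.085 0.07" --pt "0 0 0 0 0 -0.12 0.07" --pt "0 0 0 0.03 -0.02 -0.13 0.07" --pt "0 0 0 0.06 -0.04 -0.13 0.07"

```text
t: 11.25
position: [0.5752, 0.0175, 0.1736]
orientation: [[0.004, 1.0, 0.006], [1.0, -0.004, -0.0], [0.0, 0.006, -1.0]]
ft_force: [0.3, 0.7, -0.1]
finger_gap: 0.0702
grip_force: 0.0
```

```bash
python3 -c "
from h import *
togo([.427,.288,.17])"
```

```text
t 11.25 pos [0.5752 0.0175 0.1736] gap 0.0702 F [ 0.3  0.7 -0.1]
turn [ 0.0058  0.     -0.004 ] shift [ 0.2699 -0.1493  0.0028]
```

Now the 40 mm punch.

arm_command --pt "0 0 0 0.035 -0.02 0 0.075" --pt "0 0 0 0.07 -0.04 0 0.075" --pt "0 0 0 0.105 -0.06 0 0.075" --pt "0 0 0 0.14 -0.08 0 0.075" --pt "0 0 0 0.175 -0.1 0 0.075" --pt "0 0 0 0.21 -0.12 0 0.075" --pt "0 0 0 0.24 -0.135 0 0.075" --pt "0 0 0 0.265 -0.148 0 0.075" --pt "0 0 0 0.265 -0.148 0 0.075" --pt "0 0 0 0.265 -0.148 0 0.075"

```text
t: 12.08
position: [0.4252, 0.2838, 0.1702]
orientation: [[-0.001, 1.0, 0.0], [1.0, 0.001, 0.0], [0.0, 0.0, -1.0]]
ft_force: [-0.1, 0.9, 0.1]
finger_gap: 0.0748
grip_force: 0.0
```

arm_command --pt "0 0 0 0 0 0 0.075" --pt "0 0 0 0 0 0 0.075"

```text
t: 12.25
position: [0.4261, 0.2822, 0.1701]
orientation: [[0.003, 1.0, -0.0], [1.0, -0.003, -0.0], [-0.0, -0.0, -1.0]]
ft_force: [-0.2, -0.3, 0.0]
finger_gap: 0.075
grip_force: 0.0
```

```bash
python3 -c "
from h import *
w=wrist();masks(w,'punch_40_center',.023);save(w,'w40.png');togo([.427,.288,.026])"
```

```text
punch_40_center 0.89 1539 (np.int64(236), np.int64(277), np.int64(151), np.int64(197)) [0.4238 0.2901 0.023 ]
punch_40_center 0.79 1827 (np.int64(251), np.int64(296), np.int64(41), np.int64(91)) [0.4397 0.3938 0.023 ]
punch_40_center 0.72 1752 (np.int64(141), np.int64(191), np.int64(153), np.int64(199)) [0.3312 0.2893 0.023 ]
t 12.35 pos [0.4262 0.2821 0.1701] gap 0.0751 F [ 0.3  0.8 -0.4]
turn [-0.      0.0001 -0.0032] shift [0.0059 0.0008 0.1441]
```

View pics/w40.png

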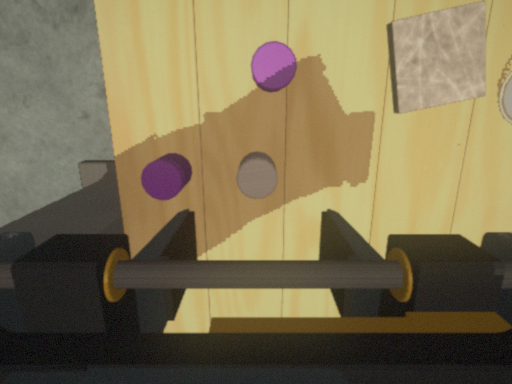

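Steel 40 mm is at (257,175). The purple ones at (166,177) and (273,66) stay clear of the fingers.

arm_command --pt "0 0 -0.003 0.0075 0 0.03 0.066" --pt "0 0 -0.003 0.0075 0 0.06 0.066" --pt "0 0 -0.003 0.0075 0 0.09 0.066" --pt "0 0 -0.003 0.0075 0 0.115 0.066" --pt "0 0 -0.003 0.0075 0 0.13 0.066" --pt "0 0 -0.003 0.0075 0 0.14 0.066" --pt "0 0 -0.003 0.0075 0 0.144 0.066" --pt "0 0 -0.003 0.0075 0 0.144 0.06" --pt "0 0 -0.003 0.0075 0 0.144 0.045" --pt "0 0 -0.003 0.0075 0 0.144 0.03" --grip_force 40

```text
t: 13.18
position: [0.4265, 0.2908, 0.0272]
orientation: [[-0.001, 1.0, 0.001], [1.0, 0.001, 0.001], [0.001, 0.001, -1.0]]
ft_force: [-0.0, -0.1, 0.9]
finger_gap: 0.0498
grip_force: 0.0
```

arm_command --pt "0 0 0 0 0 0 0.025" --pt "0 0 0 0 0 0 0.025" --pt "0 0 0 0 0 0 0.025" --pt "0 0 0 0 0 0 0.025" --pt "0 0 0 0 0 0 0.025"

```text
t: 13.6
position: [0.426, 0.2907, 0.027]
orientation: [[-0.001, 1.0, 0.001], [1.0, 0.001, 0.0], [0.0, 0.001, -1.0]]
ft_force: [-2.2, -1.1, 7.9]
finger_gap: 0.0392
grip_force: 40.0
```

```bash
python3 -c "
from h import *
togo([.6155,-.1205,.0414])"
```

```text
t 13.6 pos [0.426  0.2907 0.027 ] gap 0.0392 F [-2.2 -1.1  7.9]
turn [ 0.0007 -0.0005  0.0013] shift [-0.4114  0.1889 -0.0144]
```

arm_command --pt "0 0 0 0 0 -0.02 0.025" --pt "0 0 0 0 0 -0.055 0.025" --pt "0 0 0 0 0 -0.09 0.025" --pt "0 0 0 -0.02 0.01 -0.12 0.025" --pt "0 0 0 -0.05 0.025 -0.13 0.025" --pt "0 0 0 -0.085 0.04 -0.13 0.025" --pt "0 0 0 -0.12 0.055 -0.13 0.025" --pt "0 0 0 -0.155 0.071 -0.13 0.025" --pt "0 0 0 -0.19 0.087 -0.13 0.025" --pt "0 0 0 -0.22 0.1 -0.13 0.025"

```text
t: 14.43
position: [0.5265, 0.0684, 0.1565]
orientation: [[-0.001, 1.0, 0.001], [1.0, 0.001, -0.0], [-0.0, 0.001, -1.0]]
ft_force: [0.7, 1.6, -4.8]
finger_gap: 0.0394
grip_force: 40.0
```

arm_command --pt "0 0 0 -0.035 0.016 0 0.025" --pt "0 0 0 -0.07 0.032 0 0.025" --pt "0 0 0 -0.105 0.05 0 0.025" --pt "0 0 0 -0.14 0.066 0 0.025" --pt "0 0 0 -0.17 0.08 0 0.025" --pt "0 0 0 -0.1914 0.0889 0 0.025" --pt "0 0 0 -0.1914 0.0889 0.03 0.025" --pt "0 0 0 -0.1914 0.0889 0.06 0.025" --pt "0 0 0 -0.1914 0.0889 0.085 0.025" --pt "0 0 0 -0.1914 0.0889 0.1 0.025"

```text
t: 15.27
position: [0.6135, -0.1205, 0.0535]
orientation: [[-0.001, 1.0, -0.003], [1.0, 0.001, 0.001], [0.001, -0.003, -1.0]]
ft_force: [-1.4, 1.0, -5.2]
finger_gap: 0.0393
grip_force: 40.0
```

arm_command --pt "0 0 0 0 0 0 0.025" --pt "0 0 0 0 0 0 0.025" --pt "0 0 0 0 0 0 0.025"

```text
t: 15.52
position: [0.6161, -0.1208, 0.0576]
orientation: [[-0.002, 1.0, 0.002], [1.0, 0.002, -0.0], [-0.0, 0.002, -1.0]]
ft_force: [-0.5, 0.1, -4.0]
finger_gap: 0.0396
grip_force: 40.0
```

```bash
python3 -c "
from h import *
togo([.6155,-.1205,.0416])"
```

```text
t 15.52 pos [ 0.6161 -0.1208  0.0576] gap 0.0396 F [-0.5  0.1 -4. ]
turn [0.0017 0.0004 0.0015] shift [ 0.0003 -0.0006  0.016 ]
```

arm_command --pt "0 0 0 0 0 0.006 0.025" --pt "0 0 0 0 0 0.01 0.025" --pt "0 0 0 0 0 0.0125 0.025" --pt "0 0 0 0 0 0.014 0.025" --pt "0 0 0 0 0 0.015 0.025" --pt "0 0 0 0 0 0.0155 0.025" --pt "0 0 0 0 0 0.0155 0.025" --pt "0 0 0 0 0 0.0155 0.025"

```text
t: 16.18
position: [0.6152, -0.1207, 0.042]
orientation: [[-0.001, 1.0, -0.001], [1.0, 0.001, 0.0], [0.0, -0.001, -1.0]]
ft_force: [-9.8, 1.5, 19.1]
finger_gap: 0.0391
grip_force: 40.0
```

Contact is firm; releasing and going for the 14 mm punch.

arm_command --pt "0 0 0 0 0 0 0.045" --pt "0 0 0 0 0 0 0.06" --pt "0 0 0 0 0 0 0.07" --pt "0 0 0 0 0 0 0.07" --pt "0 0 0 0 0 -0.02 0.07" --pt "0 0 0 0 0 -0.05 0.07" --pt "0 0 0 0 0 -0.085 0.07" --pt "0 0 0 0 0 -0.12 0.07" --pt "0 0 0 0.025 -0.025 -0.13 0.07" --pt "0 0 0 0.05 -0.05 -0.13 0.07" --grip_force 20

```text
t: 17.02
position: [0.567, -0.0713, 0.1741]
orientation: [[0.0, 1.0, 0.006], [1.0, -0.0, -0.001], [-0.001, 0.006, -1.0]]
ft_force: [0.5, 0.1, -1.3]
finger_gap: 0.0701
grip_force: 0.0
```

arm_command --pt "0 0 0 0.03 -0.026 0 0.05" --pt "0 0 0 0.06 -0.052 0 0.05" --pt "0 0 0 0.09 -0.08 0 0.05" --pt "0 0 0 0.12 -0.105 0 0.05" --pt "0 0 0 0.139 -0.129 0 0.05" --pt "0 0 0 0.139 -0.129 0 0.05" --pt "0 0 0 0.139 -0.129 0 0.05" --pt "0 0 0 0.139 -0.129 0 0.05"

```text
t: 17.68
position: [0.4367, 0.068, 0.171]
orientation: [[-0.002, 1.0, 0.001], [1.0, 0.002, 0.0], [0.0, 0.001, -1.0]]
ft_force: [0.4, -1.0, 0.8]
finger_gap: 0.0498
grip_force: 0.0
```

```bash
python3 -c "
from h import *
w=wrist();masks(w,'punch_14_center',.023);save(w,'w14.png');togo([.436,.069,.026]);print(proj(w,[.436,.069,.023]))"
```

```text
punch_14_center 0.81 278 (np.int64(249), np.int64(263), np.int64(168), np.int64(190)) [0.4338 0.0715 0.023 ]
t 17.78 pos [0.4369 0.0676 0.1709] gap 0.0503 F [-0.4 -0.6  0.4]
turn [ 0.0006 -0.      0.0005] shift [ 0.0014 -0.001   0.1449]
[257.95307279 181.40196504]
```

View pics/w14.png

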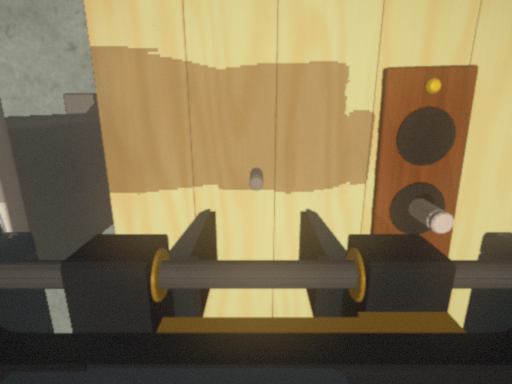

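The 14 mm punch is at (256,179). The free pad beside the stud (433,86) is at (426,136), as expected.

arm_command --pt "0 0 0 0.003 -0.0015 0.03 0.05" --pt "0 0 0 0.003 -0.0015 0.06 0.05" --pt "0 0 0 0.003 -0.0015 0.09 0.05" --pt "0 0 0 0.003 -0.0015 0.115 0.05" --pt "0 0 0 0.003 -0.0015 0.13 0.05" --pt "0 0 0 0.003 -0.0015 0.14 0.05" --pt "0 0 0 0.003 -0.0015 0.145 0.05" --pt "0 0 0 0.003 -0.0015 0.145 0.045" --pt "0 0 0 0.003 -0.0015 0.145 0.03" --pt "0 0 0 0.003 -0.0015 0.145 0.015"

```text
t: 18.62
position: [0.4352, 0.071, 0.0265]
orientation: [[-0.001, 1.0, 0.001], [1.0, 0.001, 0.0], [0.0, 0.001, -1.0]]
ft_force: [-0.0, -0.2, 0.5]
finger_gap: 0.0344
grip_force: 0.0
```

arm_command --pt "0 0 0 0 0 0 0.003" --pt "0 0 0 0 0 0 0.003" --pt "0 0 0 0 0 0 0.003" --pt "0 0 0 0 0 0 0.003" --pt "0 0 0 0 0 0 0.003" --pt "0 0 0 0 0 0 0.003"

```text
t: 19.12
position: [0.4348, 0.0711, 0.0261]
orientation: [[-0.001, 1.0, 0.001], [1.0, 0.001, 0.0], [0.0, 0.001, -1.0]]
ft_force: [-1.5, -0.3, 8.1]
finger_gap: 0.0139
grip_force: 20.0
```

```bash
python3 -c "
from h import *
togo([.6092,.1135,.0414])"
```

```text
t 19.12 pos [0.4348 0.0711 0.0261] gap 0.0139 F [-1.5 -0.3  8.1]
turn [ 0.0007 -0.0001  0.0013] shift [ 0.0421  0.1745 -0.0152]
```

arm_command --pt "0 0 0 0 0 -0.02 0.003" --pt "0 0 0 0 0.005 -0.055 0.003" --pt "0 0 0 0.008 0.035 -0.085 0.003" --pt "0 0 0 0.016 0.07 -0.085 0.003" --pt "0 0 0 0.025 0.105 -0.085 0.003" --pt "0 0 0 0.035 0.14 -0.085 0.003" --pt "0 0 0 0.0421 0.168 -0.08 0.003" --pt "0 0 0 0.0421 0.1745 -0.06 0.003" --pt "0 0 0 0.0421 0.1745 -0.04 0.003" --pt "0 0 0 0.0421 0.1745 -0.025 0.003"

```text
t: 19.95
position: [0.6087, 0.1134, 0.0491]
orientation: [[-0.001, 1.0, -0.001], [1.0, 0.001, -0.0], [-0.0, -0.001, -1.0]]
ft_force: [-0.6, 0.2, -1.7]
finger_gap: 0.0133
grip_force: 20.0
```

arm_command --pt "0 0 0 0 0 0 0.003" --pt "0 0 0 0 0 0 0.003" --pt "0 0 0 0 0 0 0.003"

```text
t: 20.2
position: [0.609, 0.1134, 0.0515]
orientation: [[-0.001, 1.0, 0.001], [1.0, 0.001, 0.0], [0.0, 0.001, -1.0]]
ft_force: [0.6, -0.3, -0.3]
finger_gap: 0.0136
grip_force: 20.0
```

arm_command --pt "0 0 0 0 0 0.004 0.003" --pt "0 0 0 0 0 0.007 0.003" --pt "0 0 0 0 0 0.0085 0.003" --pt "0 0 0 0 0 0.0095 0.003" --pt "0 0 0 0 0 0.01 0.003" --pt "0 0 0 0 0 0.0102 0.003" --pt "0 0 0 0 0 0.0102 0.003" --pt "0 0 0 0 0 0.0102 0.003"

```text
t: 20.87
position: [0.609, 0.1134, 0.0411]
orientation: [[-0.001, 1.0, 0.0], [1.0, 0.001, 0.0], [0.0, 0.0, -1.0]]
ft_force: [-3.9, -0.0, 9.5]
finger_gap: 0.0137
grip_force: 20.0
```

arm_command --pt "0 0 0 0 0 0 0.02" --pt "0 0 0 0 0 0 0.035" --pt "0 0 0 0 0 0 0.05" --pt "0 0 0 0 0 0 0.05" --pt "0 0 0 0 0 -0.02 0.05" --pt "0 0 0 0 0 -0.05 0.05" --pt "0 0 0 0 0 -0.085 0.05" --pt "0 0 0 0 0 -0.12 0.05" --pt "0 0 0 0.03 0 -0.14 0.05" --pt "0 0 0 0.06 0 -0.14 0.05"

```text
t: 21.7
position: [0.6112, 0.1738, 0.1857]
orientation: [[0.001, 1.0, 0.007], [1.0, -0.001, 0.002], [0.002, 0.007, -1.0]]
ft_force: [0.3, -0.0, 0.2]
finger_gap: 0.05
grip_force: 0.0
```

arm_command --pt "0 0 0 0.035 -0.01 0 0.05" --pt "0 0 0 0.07 -0.02 0 0.05" --pt "0 0 0 0.105 -0.03 0 0.05" --pt "0 0 0 0.14 -0.045 0 0.05" --pt "0 0 0 0.175 -0.06 0 0.05" --pt "0 0 0 0.21 -0.08 0 0.05" --pt "0 0 0 0.245 -0.1 0 0.05" --pt "0 0 0 0.25 -0.1 0 0.05" --pt "0 0 0 0.25 -0.1 0 0.05" --pt "0 0 0 0.25 -0.1 0 0.05"

```text
t: 22.53
position: [0.5084, 0.4231, 0.1803]
orientation: [[-0.002, 1.0, -0.0], [1.0, 0.002, -0.0], [-0.0, -0.0, -1.0]]
ft_force: [-0.2, -0.4, -0.1]
finger_gap: 0.0502
grip_force: 0.0
```

```bash
python3 - <<'E'
from h import *
togo([.5,.4,.2])
s=snapshot("top");save(s,"end.png",(190,120,350,200),4.8)
for q in ("punch_14_center","punch_22_center","punch_30_center","punch_40_center"): masks(s,q,.038)
masks(s,"pad_a",.015)
E
```

```text
t 22.53 pos [0.5084 0.4231 0.1803] gap 0.0502 F [-0.2 -0.4 -0.1]
turn [-0.0001  0.0003  0.0021] shift [-0.0231 -0.0085 -0.0197]
punch_30_center 0.6 156 (np.int64(279), np.int64(291), np.int64(151), np.int64(165)) [ 0.6172 -0.0427  0.038 ]
punch_40_center 0.62 278 (np.int64(144), np.int64(163), np.int64(259), np.int64(275)) [0.3391 0.2867 0.038 ]
punch_40_center 0.58 270 (np.int64(106), np.int64(125), np.int64(217), np.int64(233)) [0.4424 0.3846 0.038 ]
punch_40_center 0.55 257 (np.int64(307), np.int64(324), np.int64(149), np.int64(167)) [ 0.6185 -0.1229  0.038 ]
pad_a 0.65 299 (np.int64(215), np.int64(236), np.int64(152), np.int64(172)) [0.61   0.1123 0.015 ]
pad_a 0.65 143 (np.int64(303), np.int64(324), np.int64(152), np.int64(171)) [ 0.6079 -0.1165  0.015 ]
pad_a 0.61 325 (np.int64(245), np.int64(266), np.int64(151), np.int64(172)) [0.6117 0.0334 0.015 ]
pad_a 0.48 203 (np.int64(274), np.int64(295), np.int64(152), np.int64(171)) [ 0.6082 -0.0425  0.015 ]
```

View pics/end.png

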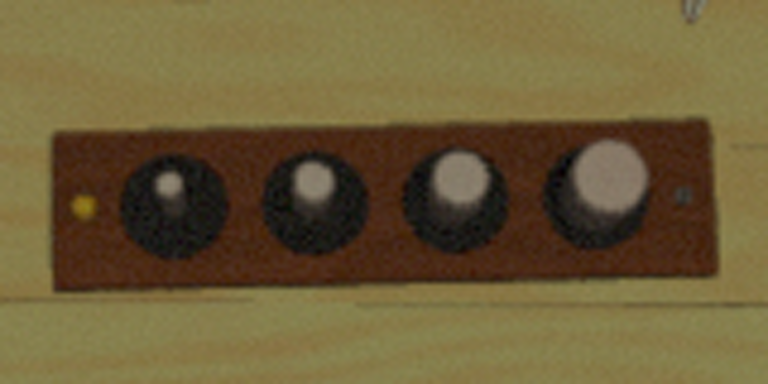

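The picture shows the four punches upright on their pads: 14 (168,183), 22 (314,180), 30 (460,178), 40 (610,176), with the stud at (83,207). I'll check the tops numerically, then hand in.

```bash
python3 - <<'E'
from h import *
s=snapshot("top");P=[(.6104,.1122),(.6136,.0343),(.6144,-.0442),(.6168,-.1231)];e=[]
for (u,v),p in zip([(168,183),(314,180),(460,178),(610,176)],P):
    e.append(np.hypot(*(ray(s,u/4.8+190,v/4.8+120,.061)[:2]-p)))
print(np.round(e,4))
if max(e)<.009: print(close_job())
E
```

```text
[0.0006 0.0007 0.0014 0.0007]
the job is handed in; nothing more can be done
None
```

All four punches are standing upright and released on their pads, 14, 22, 30 and 40 mm from the brass stud outwards, each within about 1.5 mm of its pad centre by the final top view, and the job is handed in at about 23 s of the 90 s allowed.

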